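Pack the paint tins in reverse order and block the gap

ROBOT

A 6-joint arm with a two-finger parallel gripper is mounted at the origin on the work surface. World frame = base frame: x ahead of the robot, y to its left, z up, the work surface at z = 0. Lengths are in m, angles in rad, forces in N, time in s.
With the tool pointing down it reaches from about 0.35 to 0.725 m from the base axis. Payload 4.3 kg.
Tool frame: the origin (TCP) lies between the finger pads; the fingertips stand 22 mm ahead of it and the grasp point (between the pads) lies 3 mm ahead of it (arm.tcp_to_tips is the z of the fingertips in the tool frame, in m); z points along the fingers, y is the direction in which the jaws open and shut (so a half turn about z gives the same grasp; the last joint's range is limited). The gripper opens to 85 mm and grips with 20 to 120 N. Pads are 22 mm wide; open, the fingers measure 114 mm over their backs; the gripper's body (76 mm by 85 mm) begins 54 mm behind the grasp point. The pads swing forward as they close: fully open they stand 13 mm farther back than shut.
Start: joints at [-1.251, 0.377, 0.081, 1.274, 0, 1.46], TCP at [0.24, -0.523, 0.253] pointing down, gripper open.
Joint ranges: [-2.72, 2.72], [-0.84, 1.66], [-1.02, 1.22], [-1.77, 2.12], [-1.37, 1.28], [-3.14, 3.14]. Speed limits (rad/s): [2.57, 2.57, 3.14, 3.14, 3.14, 3.14].

INTERFACE

Orientations are given as a 3x3 rotation matrix whose columns are the frame's x, y, z axes.
In Python, from bench import telemetry, snapshot, camera_info, order, recognise, cut_out, arm gives the robot as it stands.
- The arm moves only by the shell command python3 -m creep 'ROWS'. ROWS is a JSON object of lists of equal length, an entry for each row: "translation": the shift along the tool's x, y, z in mm, a list of three; "rot": the turn, a rotation vector about the tool's x, y, z in degrees, a list of three; "fingers": the finger opening in mm, from 0 to 85.4. A call has 1 to 20 rows; each row is the pose to reach, as a shift and turn from the pose commanded when the call began, along the tool's axes at that moment; what a row does not reach only later rows make up. A row lasts 1/10 s, in which the tool goes at most 50 mm and 8.59 degrees, less where a joint would pass 70% of its speed; a pose out of reach is approached as far as the arm can. A call with a gripper value outside its range is refused whole. The fingers move at their own pace and stop on an object; the grip force is fixed at half the most. Time passes only in rows, so rows that repeat a pose let the fingers close. It gives the time, the measured TCP pose, the force and the opening at its end, in the units of the state.
- telemetry.get_obs(): the state, without advancing time (a new reading comes with each control period).
- snapshot(name): name is "scene" or "top"; returns (picture, depth): 420x560x3 uint8, red, green, blue; 420x560 float32, m along the optical axis (not along the pixel's ray), 0 where there is no reading.
- camera_info(name): a dict with "vertical_fov" (degrees; the focal length in pixels is half the picture's height over the tangent of half this angle, whatever the lens; pixels are square), "cx", "cy" (the principal point, pixels), "extrinsics" (4x4, takes a point from world to camera coordinates). Camera axes: x right, y up, looking along -z (the intrinsics and any distortion apply to the point x, -y, -z); pixel columns grow to the right and rows downward; lengths in m; the calibration is good to about 2 mm. A picture is of the moment at which its call begins. camera_info takes no time and is no camera call.
- order.sign_off(): hands the job in, once; it reports no verdict.
Trained networks look in the newest picture that a camera, given by its name, has taken for a name from the list of things; names that differ only in an ending like _2 or _b are one class to them, and where a whole thing is asked for, a point or a joint stands for the part that bears it (a point fixed in the world has none). Each returns a list of dicts, best first, with "p" (0 to 1); they miss things now and then, are a little off and sometimes report something else, mostly with a low value. They report only what shows in the picture. A call takes as long as a camera call.
- recognise(target, camera): "rect" ([left, top, width, height] in pixels, round what is visible of it).
- cut_out(target, camera): "region" (420x560 bool, what is visible of it) and "rect" ([left, top, width, height] in pixels, round what is visible of it).
The state is a dict: "clock": time; "qpos": joint angles; "dq": joint speeds; "effort": joint torques, N m; "tool_pos": TCP position; "ee_rot": TCP orientation; "wrist_force": force on the tool from outside, world axes, zero at the start; "wrist_torque": the same for the moment, N m; "grip_width": finger opening in m.
Only numpy, scipy, OpenCV 4.12 (cv2) and the standard library are available. Lean on these libraries where they do the work, as an engineer would, in place of code of your own. Each camera call takes 0.05 s, during which the arm holds its last target.

TASK

Move the three paint tins from the brown wooden rack into the white tray, one in each bay with a black pad, in the reverse of their order in the rack: the leftmost tin of the rack becomes the rightmost tin in the tray, the middle one stays in the middle, skipping the bay with the cork pad. When all three stand in the tray, fill the cork bay with the loose green wooden block so that nothing can shift. Keep the tins upright, and set each one down on its pad rather than dropping it in.

Things in the scene. Friction and masses are not known exactly. Their poses are not given: they have to be found in the camera images.
- tin_red: red paint tin: upright cylinder 48 mm in diameter, 75 mm tall, 0.14 to 0.28 kg, red side and lid between bare metal rims; at the start it stands on the red mat in the rack. Origin: centre of its underside; z up, its yaw means nothing.
- tin_blue: blue paint tin: upright cylinder 48 mm in diameter, 75 mm tall, 0.14 to 0.28 kg, blue side and lid between bare metal rims; at the start it stands on the blue mat in the rack. Origin: centre of its underside; z up, its yaw means nothing.
- tin_yellow: yellow paint tin: upright cylinder 48 mm in diameter, 75 mm tall, 0.14 to 0.28 kg, yellow side and lid between bare metal rims; at the start it stands on the yellow mat in the rack. Origin: centre of its underside; z up, its yaw means nothing.
- block: loose wooden block painted green, 50 x 54 x 70 mm (x, y, z), 0.1 kg, standing upright on the bench in front of the rack and tray. Origin: centre of its underside, z up along the 70 mm side. It fits a bay either way round, also turned by a quarter turn.
- mat_red: red mat under the red tin: flat rectangle 84 x 60 mm (x by y), 3 mm thick, fixed in the rack, sticking out before and behind the tin; it stays in the rack and shows where the red tin stood. Origin: centre of its underside; axes as the rack's. The tin's underside starts 3 mm above it.
- mat_blue: blue mat under the blue tin: flat rectangle 84 x 60 mm (x by y), 3 mm thick, fixed in the rack, sticking out before and behind the tin; it stays in the rack and shows where the blue tin stood. Origin: centre of its underside; axes as the rack's. The tin's underside starts 3 mm above it.
- mat_yellow: yellow mat under the yellow tin: flat rectangle 84 x 60 mm (x by y), 3 mm thick, fixed in the rack, sticking out before and behind the tin; it stays in the rack and shows where the yellow tin stood. Origin: centre of its underside; axes as the rack's. The tin's underside starts 3 mm above it.
- rack: dark brown wooden rack, fixed, 110 x 224 mm (x, y), 14 mm thick, with three coloured mats along y at +66, 0, -66 mm (colours change places). End cheeks 10 mm thick, 34 mm tall; thin steel rails along y at x = +-47 mm, tops 31 mm up. Tins stand 17 mm above the bench. Origin: centre of its underside, on the bench; +y to the robot's left within 0.2 rad. Left or right of the tray.
- tray: white tray, fixed, 78 x 278 mm (x, y). Four bays along y, centres at +99, +33, -33, -99 mm, each 66 (x) by 62 mm (y) inside. Walls 6 mm thick, 30 mm tall; ribs 4 mm thick, tops 21 mm up; things stand on pads (one cork, three black) 11 mm above the bench. Wire handles reach 15 mm past the ends, 20 mm up. Origin: centre of its underside, on the bench; +y to the robot's left within 0.2 rad.
- pad_cork: light brown cork pad, 64 x 60 mm, 3 mm thick, fixed on the floor of one of the tray's four bays (which one changes): the bay for the block. Origin: centre of its underside, 8 mm above the bench, in the middle of the bay; axes as the tray's.

How it is judged:
On the way, in this order (a step that is already met when the one before it is completed fails the run):
1. all three tins stand released in their bays, in reverse order, before the block is in place (((y of mat_red in the frame of rack between 0.033 and 0.099 m and y of tin_red in the frame of tray between -0.111 and -0.021 m) or (y of mat_red in the frame of rack between -0.033 and 0.033 m and y of tin_red in the frame of tray between -0.045 and 0.045 m) or (y of mat_red in the frame of rack between -0.099 and -0.033 m and y of tin_red in the frame of tray between 0.021 and 0.111 m)) and x of tin_red in the frame of tray between -0.012 and 0.012 m and z of tin_red in the frame of tray between 0.006 and 0.016 m and horizontal distance between each of tin_red, tin_blue, tin_yellow and pad_cork above 0.05 m and angle between each of tin_red, tin_blue, tin_yellow's own z axis and vertical below 0.12 rad and linear speed of each of tin_red, tin_blue, tin_yellow below 0.03 m/s and contact force between each of tin_red, tin_blue, tin_yellow and the fingers below 0.1 N and ((y of mat_blue in the frame of rack between 0.033 and 0.099 m and y of tin_blue in the frame of tray between -0.111 and -0.021 m) or (y of mat_blue in the frame of rack between -0.033 and 0.033 m and y of tin_blue in the frame of tray between -0.045 and 0.045 m) or (y of mat_blue in the frame of rack between -0.099 and -0.033 m and y of tin_blue in the frame of tray between 0.021 and 0.111 m)) and x of tin_blue in the frame of tray between -0.012 and 0.012 m and z of tin_blue in the frame of tray between 0.006 and 0.016 m and ((y of mat_yellow in the frame of rack between 0.033 and 0.099 m and y of tin_yellow in the frame of tray between -0.111 and -0.021 m) or (y of mat_yellow in the frame of rack between -0.033 and 0.033 m and y of tin_yellow in the frame of tray between -0.045 and 0.045 m) or (y of mat_yellow in the frame of rack between -0.099 and -0.033 m and y of tin_yellow in the frame of tray between 0.021 and 0.111 m)) and x of tin_yellow in the frame of tray between -0.012 and 0.012 m and z of tin_yellow in the frame of tray between 0.006 and 0.016 m), for 0.2 s.
2. the block stands released in the cork bay, the tins still in place (all of step 1 and y of block in the frame of pad_cork between -0.01 and 0.01 m and x of block in the frame of pad_cork between -0.012 and 0.012 m and z of block in the frame of pad_cork between -0.002 and 0.008 m and angle between block's own z axis and vertical below 0.12 rad and linear speed of block below 0.03 m/s and contact force between block and the fingers below 0.1 N), for 0.2 s.
At the end, for the whole second after the job is handed in: Each tin stands upright (0.12 rad) down on the black pad of its bay (height within 5 mm), in the reverse of the order of the mats, skipping the cork bay; the block stands upright on the cork pad, within 12 mm across and 10 mm along the row of its centre; all released and at rest (all of step 2); the robot touches nothing.
It fails at once if a tin is tipped by more than 40 degrees (angle between any of tin_red, tin_blue, tin_yellow's own z axis and vertical above 0.7 rad).
It fails at once if a tin is dropped into the tray: it comes down at over 0.6 m/s (a fall of about 2 cm or more) within 3 cm of the bay floor ((linear speed of tin_red above 0.6 m/s and z of tin_red in the frame of tray below 0.041 m and x of tin_red in the frame of tray between -0.03 and 0.03 m and y of tin_red in the frame of tray between -0.133 and 0.133 m) or (linear speed of tin_blue above 0.6 m/s and z of tin_blue in the frame of tray below 0.041 m and x of tin_blue in the frame of tray between -0.03 and 0.03 m and y of tin_blue in the frame of tray between -0.133 and 0.133 m) or (linear speed of tin_yellow above 0.6 m/s and z of tin_yellow in the frame of tray below 0.041 m and x of tin_yellow in the frame of tray between -0.03 and 0.03 m and y of tin_yellow in the frame of tray between -0.133 and 0.133 m)).
It also fails if it takes over 104 s, if anything falls off the work surface, if the arm or the gripper's body presses on something with over 40 N, if the wrist force passes 120 N, or if a joint passes its speed limit or range.

## Working session

There is one attempt and no reset: what is moved stays moved. The work goes in short steps, Python scripts to look and compute and a shell command to move; the robot and the scene stay as the last step left them, time stands still between calls to the robot, and variables do not carry over. Pictures are saved under pics/ and viewed, and the job is handed in when it is done.

```bash
ls; mkdir -p pics; python3 - <<'E'
from bench import telemetry, snapshot, camera_info, order, recognise, cut_out, arm
import cv2, numpy as np
print({k:np.round(v,3).tolist() for k,v in telemetry.get_obs().items()})
print(arm.tcp_to_tips,[a for a in dir(arm) if a[0]!='_'])
for c in("scene","top"):
    p,d=snapshot(c); cv2.imwrite(f"pics/{c}0.png",p[:,:,::-1]); np.save(f"{c}0.npy",d); i=camera_info(c); print(c,{k:np.round(v,4).tolist() if not isinstance(v,str) else v for k,v in i.items()})
E
```

```text
pics
{'clock': 0.0, 'qpos': [-1.251, 0.378, 0.08, 1.274, -0.0, 1.461], 'dq': [0.0, 0.002, -0.0, 0.001, -0.002, 0.001], 'effort': [0.001, -46.36, 26.988, 0.021, 0.0, -0.0], 'tool_pos': [0.239, -0.522, 0.252], 'ee_rot': [[0.909, 0.417, -0.001], [0.417, -0.909, 0.002], [0.0, -0.002, -1.0]], 'wrist_force': [0.988, -0.541, -0.177], 'wrist_torque': [-0.02, -0.028, 0.001], 'grip_width': 0.086}
0.022 ['IKError', 'tcp_to_tips']
scene {'vertical_fov': 42.9565, 'cx': 290.027, 'cy': 221.3765, 'extrinsics': [[0.7748, 0.632, -0.0143, -0.4088], [-0.5416, 0.6752, 0.5009, 0.2565], [0.3262, -0.3804, 0.8654, -1.3316], [0.0, 0.0, 0.0, 1.0]]}
top {'vertical_fov': 46.3903, 'cx': 284.7543, 'cy': 208.2372, 'extrinsics': [[0.0092, -0.9998, 0.0171, -0.0053], [0.9856, 0.0119, 0.1689, -0.5144], [-0.1691, 0.0153, 0.9855, -0.8243], [0.0, 0.0, 0.0, 1.0]]}
```

View pics/scene0.png

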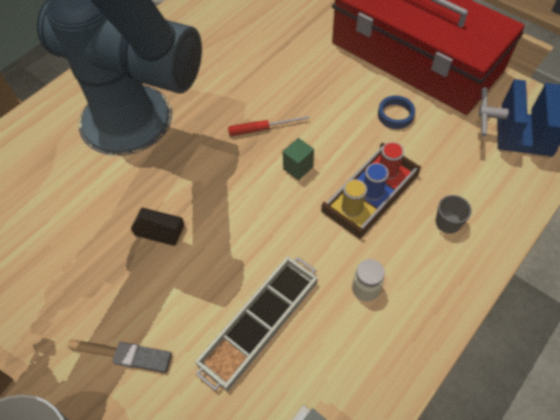

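View pics/top0.png

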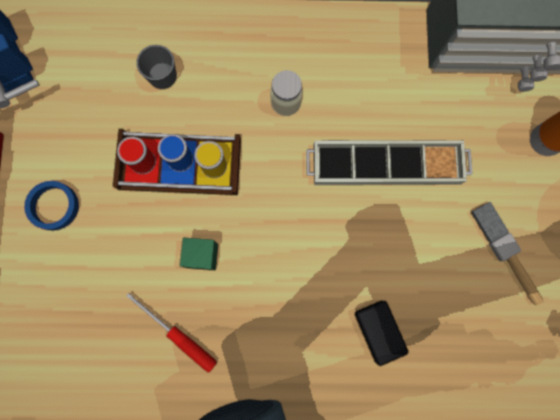

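The top picture shows the rack at about (178,162) px with red, blue, yellow from left to right. The tray is at about (390,162) with the cork bay at its right end (441,162), and the block is at (199,253). So yellow goes to the left bay, blue to the second, red to the third, and the block to the right bay. Next I'll measure positions.

```bash
cat > h.py <<'E'
from bench import telemetry, snapshot, camera_info, order, recognise, cut_out, arm
import cv2, numpy as np
def unproj(c,d,u,v,z=None):
    """depth map -> world; if z is given, intersect ray with that height instead"""
    i=camera_info(c); f=210/np.tan(np.radians(i['vertical_fov'])/2)
    u=np.asarray(u,float); v=np.asarray(v,float)
    E=np.array(i['extrinsics']); R,t=E[:3,:3],E[:3,3]
    r=np.stack([(u-i['cx'])/f,-(v-i['cy'])/f,-np.ones_like(u)],-1)
    if z is None: s=d[v.astype(int),u.astype(int)]; return (r*s[...,None]-t)@R
    o=-R.T@t; w=r@R; s=(z-o[2])/w[...,2]; return o+w*s[...,None]
E
python3 - <<'E'
from h import *
print(camera_info("top").keys())
for c in("top","scene"):
    p,d=snapshot(c)
    for n in("tray","rack","block","pad_cork","tin_red","tin_blue","tin_yellow","mat_red","mat_blue","mat_yellow"):
        r=cut_out(n,c)
        if not r: print(c,n,"none");continue
        r=r[0]; v,u=np.nonzero(r['region'] & (d>0))
        P=unproj(c,d,u,v)
        np.save(f"{c}_{n}.npy",np.c_[u,v,P])
        zt=np.percentile(P[:,2],97); top=P[abs(P[:,2]-zt)<.006]
        (cx,cy),wh,a=cv2.minAreaRect((top[:,:2]*1000).astype(np.float32))
        print(c,n,round(r['p'],2),r['rect'],"ztop",round(zt,4),"topc",np.round([cx,cy],1),"wh",np.round(wh,1),"a",round(a,1),"med",np.round(np.median(P,0),4),"zlow",np.round(np.percentile(P[:,2],3),4))
# bench height check
p,d=snapshot("top")
for u,v in((250,60),(60,270),(300,220),(500,300),(400,60)): print(u,v,np.round(unproj("top",d,u,v),4))
E
```

```text
dict_keys(['vertical_fov', 'cx', 'cy', 'extrinsics'])
top tray 0.63 [306.7, 140.0, 165.5, 47.8] ztop 0.032 topc [ 607.1 -185.8] wh [ 77.9 291.1] a 1.0 med [ 0.6038 -0.1993  0.0242] zlow 0.0059
top rack 0.78 [109.9, 129.9, 130.9, 62.4] ztop 0.0356 topc [603.  198.2] wh [224.3 109.9] a 88.2 med [0.5754 0.182  0.0266] zlow 0.0071
top block 0.72 [179.2, 239.4, 43.2, 31.6] ztop 0.0724 topc [431.8 149.4] wh [54.4 49.7] a 86.2 med [0.43   0.1461 0.0695] zlow 0.0054
top pad_cork 0.89 [424.2, 147.6, 33.3, 30.3] ztop 0.0141 topc [ 610.8 -290.1] wh [61.9 62.4] a 1.2 med [ 0.6114 -0.2913  0.011 ] zlow 0.0082
top tin_red 0.85 [113.7, 135.1, 43.1, 38.6] ztop 0.0941 topc [602.9 263.2] wh [48.1 46.2] a 64.6 med [0.5976 0.2571 0.09  ] zlow 0.0244
top tin_blue 0.85 [156.7, 139.1, 37.4, 32.4] ztop 0.0941 topc [607.5 194.9] wh [44.3 46.3] a 0.1 med [0.6019 0.1897 0.0904] zlow 0.0244
top tin_yellow 0.59 [192.9, 139.1, 37.6, 40.3] ztop 0.0941 topc [597.1 132.4] wh [47.8 46.1] a 89.6 med [0.591  0.1288 0.0903] zlow 0.0165
top mat_red 0.65 [124.9, 141.5, 35.8, 44.4] ztop 0.0197 topc [604.4 264.7] wh [60.2 8
[... 1174 characters left out ...]
0.94 [341.5, 178.0, 26.8, 36.2] ztop 0.0948 topc [596.7 131.7] wh [47.8 47.4] a 56.1 med [0.6023 0.1205 0.0842] zlow 0.0198
scene mat_red 0.81 [374.9, 158.3, 38.4, 30.4] ztop 0.0209 topc [603.4 263.3] wh [60.8 82.9] a 88.7 med [0.6321 0.2632 0.0173] zlow 0.0137
scene mat_blue 0.67 [358.2, 176.9, 35.3, 29.6] ztop 0.021 topc [602.8 194.8] wh [77.5 57.7] a 2.2 med [0.6333 0.1992 0.0173] zlow 0.0145
scene mat_yellow 0.64 [332.9, 197.4, 44.5, 23.7] ztop 0.0214 topc [600.3 133.3] wh [57.1 81.6] a 88.7 med [0.6235 0.1251 0.0176] zlow 0.0138
250 60 [0.8156 0.0703 0.0009]
60 270 [0.4036 0.4044 0.0013]
300 220 [ 0.5    -0.0289  0.0007]
500 300 [ 0.3575 -0.3937 -0.0008]
400 60 [ 0.82   -0.2244  0.0027]
```

```bash
python3 - <<'E'
from h import *
from scipy.optimize import least_squares
for c in("top","scene"):
    D=np.load(f"{c}_tray.npy")
    P=D[:,2:]
    rim=P[(P[:,2]>.026)&(P[:,2]<.037)]
    def res(q,pts=rim):
        ca,sa=np.cos(q[2]),np.sin(q[2]); d=pts[:,:2]-q[:2]; x=d@[ca,sa]; y=d@[-sa,ca]
        # distance to rectangle centre-line of the wall
        hx,hy=.036,.136
        qx,qy=abs(x)-hx,abs(y)-hy
        o=np.hypot(np.maximum(qx,0),np.maximum(qy,0)); i=np.minimum(np.maximum(qx,qy),0)
        return o+i
    r=least_squares(res,[.607,-.188,.017],loss='soft_l1',f_scale=.003)
    print(c,len(rim),np.round(r.x,4),"rms",np.sqrt(np.mean(res(r.x)**2)), 'y extremes',np.percentile(rim[:,1],[0,1,2,98,99,100]).round(4))
    # floors: black bay pads
    fl=P[(P[:,2]<.018)]
    d=fl[:,:2]-r.x[:2]; ca,sa=np.cos(r.x[2]),np.sin(r.x[2]); x=d@[ca,sa]; y=d@[-sa,ca]
    m=abs(x)<.025
    print(np.histogram(y[m],bins=np.arange(-.16,.161,.01)))
    # cork
    C=np.load(f"{c}_pad_cork.npy")[:,2:]; d=C[:,:2]-r.x[:2]; print('cork y range',np.percentile(d@[-sa,ca],[2,50,98]).round(4),'x',np.percentile(d@[ca,sa],[2,50,98]).round(4))
    # tin circle fits, top
    for n in("tin_red","tin_blue","tin_yellow"):
        T=np.load(f"{c}_{n}.npy")[:,2:]; T=T[T[:,2]>.086]
        (a,b),rad=cv2.minEnclosingCircle((T[:,:2]*1000).astype(np.float32)); print(n,round(a,1),round(b,1),round(rad,1))
E
python3 - <<'E'
import cv2
p=cv2.imread('pics/top0.png')[125:275,290:490]; cv2.imwrite('pics/traycrop.png',cv2.resize(p,None,fx=4,fy=4,interpolation=cv2.INTER_CUBIC))
E
```

```text
top 1207 [ 0.6072 -0.1915  0.0172] rms 0.0018630581757884655 y extremes [-0.3315 -0.3302 -0.3295 -0.0544 -0.0529 -0.0401]
(array([ 4,  0, 87,  5,  0,  0,  0,  0,  0, 44,  0,  0,  0,  0,  0,  2, 38,
        0,  0,  0,  0,  0, 31,  0,  0,  0,  0,  0, 25, 17,  3,  0]), array([-1.60000000e-01, -1.50000000e-01, -1.40000000e-01, -1.30000000e-01,
       -1.20000000e-01, -1.10000000e-01, -1.00000000e-01, -9.00000000e-02,
       -8.00000000e-02, -7.00000000e-02, -6.00000000e-02, -5.00000000e-02,
       -4.00000000e-02, -3.00000000e-02, -2.00000000e-02, -1.00000000e-02,
        1.38777878e-16,  1.00000000e-02,  2.00000000e-02,  3.00000000e-02,
        4.00000000e-02,  5.00000000e-02,  6.00000000e-02,  7.00000000e-02,
        8.00000000e-02,  9.00000000e-02,  1.00000000e-01,  1.10000000e-01,
        1.20000000e-01,  1.30000000e-01,  1.40000000e-01,  1.50000000e-01,
        1.60000000e-01]))
cork y range [-0.1282 -0.0999 -0.0723] x [-0.0264  0.0025  0.0319]
tin_red 603.9 263.5 24.8
tin_blue 608.0 194.5 24.0
tin_yellow 597.5 132.1 24.1
scene 1196 [ 0.6071 -0.1926  0.0158] rms 0.002405580448598207
[... 278 characters left out ...]
01,
       -1.20000000e-01, -1.10000000e-01, -1.00000000e-01, -9.00000000e-02,
       -8.00000000e-02, -7.00000000e-02, -6.00000000e-02, -5.00000000e-02,
       -4.00000000e-02, -3.00000000e-02, -2.00000000e-02, -1.00000000e-02,
        1.38777878e-16,  1.00000000e-02,  2.00000000e-02,  3.00000000e-02,
        4.00000000e-02,  5.00000000e-02,  6.00000000e-02,  7.00000000e-02,
        8.00000000e-02,  9.00000000e-02,  1.00000000e-01,  1.10000000e-01,
        1.20000000e-01,  1.30000000e-01,  1.40000000e-01,  1.50000000e-01,
        1.60000000e-01]))
cork y range [-0.1283 -0.0994 -0.0695] x [-0.0317 -0.0025  0.0271]
tin_red 602.1 263.4 26.2
tin_blue 607.5 195.5 25.8
tin_yellow 598.4 132.1 26.4
```

View pics/traycrop.png

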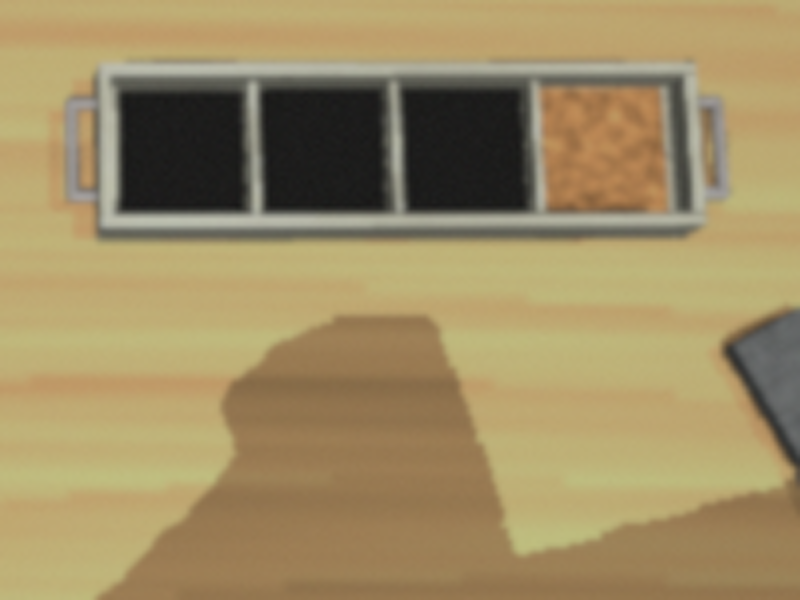

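```bash
cat >> h.py <<'E'
from scipy.spatial.transform import Rotation as Ro
def togo(x,y,z,yaw_deg=0.95):
    """shift (mm) and turn (deg) in present tool axes to reach pose: tool z down, tool y at yaw_deg from world x"""
    o=telemetry.get_obs(); R=np.array(o['ee_rot']); a=np.radians(yaw_deg)
    ty=np.array([np.cos(a),np.sin(a),0]); tz=np.array([0,0,-1.]); G=np.c_[np.cross(ty,tz),ty,tz]
    print("shift",np.round(R.T@(np.array([x,y,z])-o['tool_pos'])*1000,1),"rot",np.round(Ro.from_matrix(R.T@G).as_rotvec(degrees=True),2),"t",round(o['clock'],2),"pos",np.round(o['tool_pos'],4),"grip",round(o['grip_width'],4),"F",np.round(o['wrist_force'],1))
E
python3 -c "
from h import *
togo(.597,.132,.16)"
```

```text
shift [ 597.7 -446.3   93.3] rot [ 1.000e-02  0.000e+00 -6.633e+01] t 1.25 pos [ 0.2396 -0.5228  0.2533] grip 0.0854 F [ 0.7  0.1 -0.2]
```

```bash
python3 -m creep '{"translation":[[50,-37,0],[100,-75,0],[150,-112,0],[200,-150,0],[250,-187,0],[300,-224,0],[350,-261,0],[400,-299,0],[450,-336,0],[500,-373,0],[550,-411,0],[598,-446,0],[598,-446,0],[598,-446,0],[598,-446,20],[598,-446,40],[598,-446,60],[598,-446,80],[598,-446,93],[598,-446,93]],"rot":[[0,0,-6],[0,0,-12],[0,0,-18],[0,0,-24],[0,0,-30],[0,0,-36],[0,0,-42],[0,0,-48],[0,0,-54],[0,0,-60],[0,0,-66.3],[0,0,-66.3],[0,0,-66.3],[0,0,-66.3],[0,0,-66.3],[0,0,-66.3],[0,0,-66.3],[0,0,-66.3],[0,0,-66.3],[0,0,-66.3]],"fingers":[85,85,85,85,85,85,85,85,85,85,85,85,85,85,85,85,85,85,85,85]}'
python3 - <<'E'
from h import *
togo(.597,.132,.071)
p,d=snapshot("top");cv2.imwrite("pics/a.png",p[:,:,::-1])
p,d=snapshot("scene");cv2.imwrite("pics/as.png",p[:,:,::-1])
E
```

```text
clock: 3.25
tool_pos: [0.5957, 0.1318, 0.1579]
ee_rot: [[-0.016, 1.0, -0.005], [1.0, 0.016, -0.001], [-0.001, -0.005, -1.0]]
wrist_force: [0.1, -0.1, -0.2]
grip_width: 0.0848
shift [ 0.3  1.7 86.9] rot [-0.26  0.03 -0.02] t 3.25 pos [0.5957 0.1318 0.1579] grip 0.0848 F [ 0.1 -0.1 -0.2]
```

View pics/as.png

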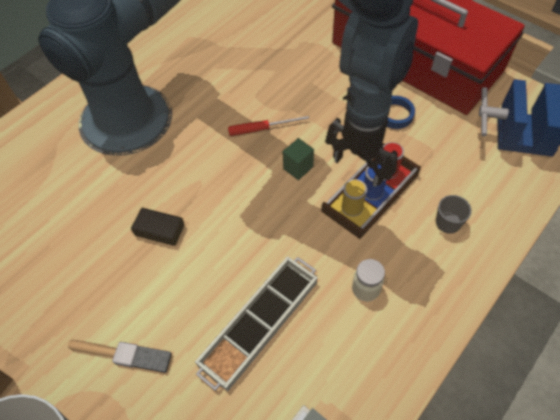

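View pics/a.png

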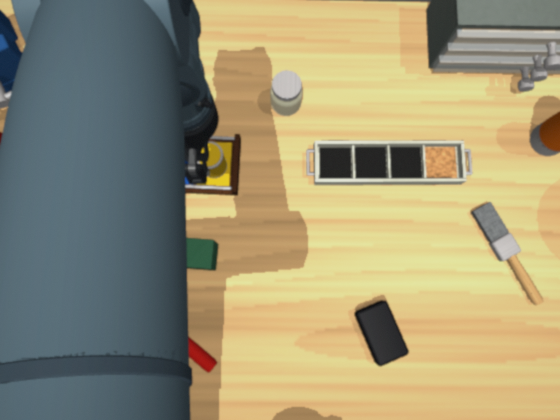

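The scene picture shows the gripper around (365,150) px, so I'm projecting the TCP into both pictures to see whether it sits over the yellow tin.

```bash
python3 - <<'E'
from h import *
print(np.array(telemetry.get_obs()['ee_rot']).round(3).tolist(), telemetry.get_obs()['qpos'])
for c in("scene","top"):
    i=camera_info(c);E=np.array(i['extrinsics']); f=210/np.tan(np.radians(i['vertical_fov'])/2); print(c,'cam at',(-E[:3,:3].T@E[:3,3]).round(3))
    for P in([.5957,.1318,.1579],[.5957,.1318,.136],[.545,.1318,.14],[.645,.1318,.14],[.597,.132,.092]):
        q=E[:3,:3]@P+E[:3,3]; print(P,round(i['cx']+f*q[0]/-q[2]),round(i['cy']-f*q[1]/-q[2]))
E
python3 - <<'E'
import cv2
p=cv2.imread('pics/as.png')[100:250,290:450]; cv2.imwrite('pics/c1.png',cv2.resize(p,None,fx=4,fy=4,interpolation=cv2.INTER_CUBIC))
E
```

```text
[[-0.016, 1.0, -0.0], [1.0, 0.016, -0.0], [-0.0, -0.0, -1.0]] [ 1.13610135e-01  4.90250058e-01  1.27887294e-02  1.09360801e+00
 -8.88756501e-05  1.66827028e+00]
scene cam at [ 0.89  -0.421  1.018]
[0.5957, 0.1318, 0.1579] 358 170
[0.5957, 0.1318, 0.136] 357 176
[0.545, 0.1318, 0.14] 337 162
[0.645, 0.1318, 0.14] 378 188
[0.597, 0.132, 0.092] 356 188
top cam at [0.368 0.013 0.899]
[0.5957, 0.1318, 0.1579] 202 144
[0.5957, 0.1318, 0.136] 204 148
[0.545, 0.1318, 0.14] 203 178
[0.645, 0.1318, 0.14] 205 118
[0.597, 0.132, 0.092] 208 155
```

View pics/c1.png

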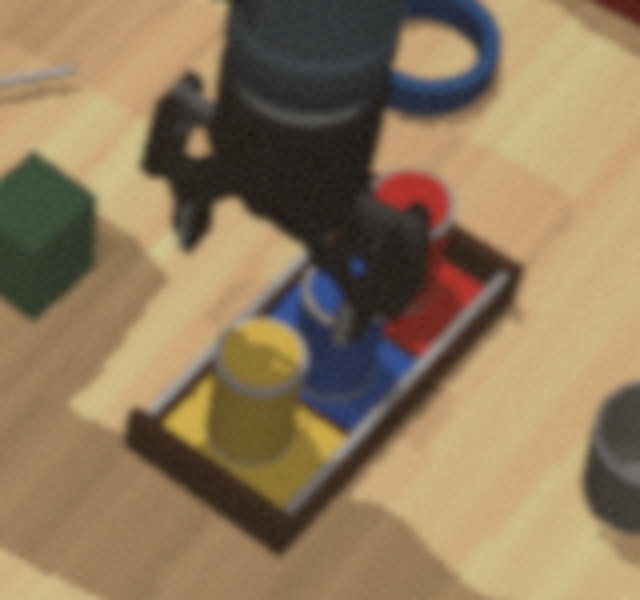

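The projected fingertips match the picture: about (337,162) and (378,188) predicted against (337,160) and (376,184) seen. The gripper is over the yellow tin, so I'll descend and grip.

```bash
python3 -m creep '{"translation":[[0,0,20],[0,0,40],[0,0,60],[0,0,75],[0,0,85],[0,0,89],[0,0,89],[0,0,89],[0,0,89],[0,0,89],[0,0,89],[0,0,89],[0,0,89],[0,0,89],[0,0,89],[0,0,89]],"rot":[[0,0,0],[0,0,0],[0,0,0],[0,0,0],[0,0,0],[0,0,0],[0,0,0],[0,0,0],[0,0,0],[0,0,0],[0,0,0],[0,0,0],[0,0,0],[0,0,0],[0,0,0],[0,0,0]],"fingers":[85,85,85,85,85,85,85,85,40,40,40,40,40,40,40,40]}'
python3 - <<'E'
from h import *
togo(.597,.132,.071)
p,d=snapshot("scene");cv2.imwrite("pics/b.png",cv2.resize(p[100:250,290:450,::-1],None,fx=4,fy=4))
E
```

```text
clock: 4.95
tool_pos: [0.5981, 0.132, 0.0721]
ee_rot: [[-0.016, 1.0, 0.002], [1.0, 0.016, 0.0], [0.0, 0.002, -1.0]]
wrist_force: [-1.1, 1.1, 6.2]
grip_width: 0.0468
shift [ 0.1 -1.1  1.1] rot [ 0.1  -0.   -0.02] t 4.95 pos [0.5981 0.132  0.0721] grip 0.0468 F [-1.1  1.1  6.2]
```

View pics/b.png

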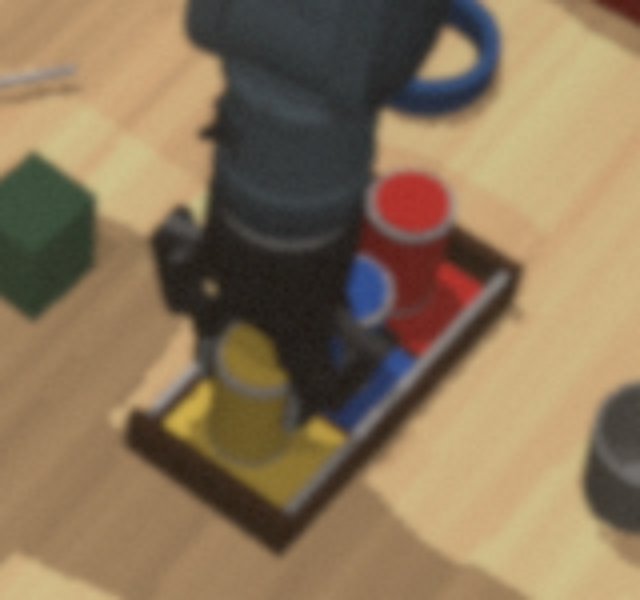

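The yellow tin is gripped, with an opening of 46.8 mm. Next I'll lift it and carry it above the left bay.

```bash
python3 -m creep '{"translation":[[0,0,-10],[0,0,-30],[0,0,-55],[0,0,-80],[0,0,-100],[-15,0,-110],[-40,1,-110],[-65,1,-110],[-90,2,-110],[-115,2,-110],[-140,3,-110],[-165,4,-110],[-190,5,-110],[-210,5,-110],[-225,5,-110],[-225,5,-110],[-225,5,-110],[-225,5,-90],[-225,5,-70],[-225,5,-50]],"rot":[[0,0,0],[0,0,0],[0,0,0],[0,0,0],[0,0,0],[0,0,0],[0,0,0],[0,0,0],[0,0,0],[0,0,0],[0,0,0],[0,0,0],[0,0,0],[0,0,0],[0,0,0],[0,0,0],[0,0,0],[0,0,0],[0,0,0],[0,0,0]],"fingers":[40,40,40,40,40,40,40,40,40,40,40,40,40,40,40,40,40,40,40,40]}'
python3 - <<'E'
from h import *
togo(.6054,-.093,.065)
p,d=snapshot("scene");cv2.imwrite("pics/c.png",cv2.resize(p[180:400,180:400,::-1],None,fx=2.7,fy=2.7))
p,d=snapshot("top");cv2.imwrite("pics/ct.png",p[:,:,::-1])
r=cut_out("tin_yellow","scene"); 
p,d=snapshot("scene"); r=cut_out("tin_yellow","scene")[0]; v,u=np.nonzero(r['region']&(d>0)); P=unproj("scene",d,u,v); print(r['p'],np.percentile(P,[2,50,98],axis=0).round(4))
E
```

```text
clock: 7.0
tool_pos: [0.606, -0.0917, 0.1208]
ee_rot: [[-0.018, 1.0, 0.0], [1.0, 0.018, 0.0], [0.0, 0.0, -1.0]]
wrist_force: [-0.7, 0.0, -2.5]
grip_width: 0.0463
shift [-1.3 -0.6 55.8] rot [ 0.01 -0.02  0.08] t 7.0 pos [ 0.606  -0.0917  0.1208] grip 0.0463 F [-0.7  0.  -2.5]
0.71 [[0.5903 0.1708 0.0219]
 [0.6132 0.1807 0.0816]
 [0.6308 0.2113 0.0955]]
```

View pics/c.png

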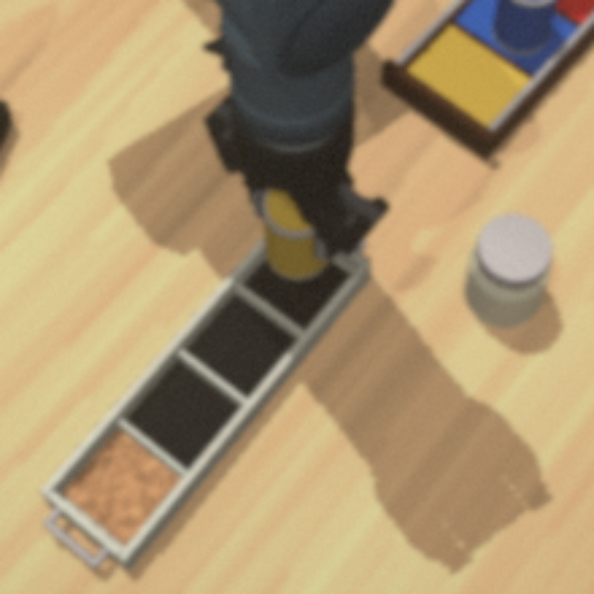

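The tin hangs upright over the left bay, at crop (295,235). Now I'll lower it slowly.

```bash
python3 -m creep '{"translation":[[0,0,15],[0,0,30],[0,0,42],[0,0,48],[0,0,51],[0,0,53],[0,0,54],[0,0,55],[0,0,56],[0,0,56.5],[0,0,56.5],[0,0,56.5]],"rot":[[0,0,0],[0,0,0],[0,0,0],[0,0,0],[0,0,0],[0,0,0],[0,0,0],[0,0,0],[0,0,0],[0,0,0],[0,0,0],[0,0,0]],"fingers":[40,40,40,40,40,40,40,40,40,40,40,40]}'
python3 - <<'E'
from h import *
togo(.6054,-.093,.065)
E
```

```text
clock: 8.45
tool_pos: [0.6064, -0.0932, 0.0661]
ee_rot: [[-0.016, 1.0, 0.001], [1.0, 0.016, -0.001], [-0.001, 0.001, -1.0]]
wrist_force: [-3.0, 0.0, 5.8]
grip_width: 0.047
shift [ 0.2 -1.   1. ] rot [ 0.07  0.03 -0.03] t 8.45 pos [ 0.6064 -0.0932  0.0661] grip 0.047 F [-3.   0.   5.8]
```

```bash
python3 -m creep '{"translation":[[0,0,0],[0,0,0],[0,0,0],[0,0,0],[0,0,0],[0,0,-10],[0,0,-30],[0,0,-60],[0,0,-90],[20,0,-110],[60,2,-115],[100,3,-115],[140,4,-115],[180,5,-115],[220,6,-115],[260,7,-115],[288,7,-115],[288,7,-115],[288,7,-115],[288,7,-115]],"rot":[[0,0,0],[0,0,0],[0,0,0],[0,0,0],[0,0,0],[0,0,0],[0,0,0],[0,0,0],[0,0,0],[0,0,0],[0,0,0],[0,0,0],[0,0,0],[0,0,0],[0,0,0],[0,0,0],[0,0,0],[0,0,0],[0,0,0],[0,0,0]],"fingers":[60,70,80,80,80,80,80,80,80,85,85,85,85,85,85,85,85,85,85,85]}'
python3 - <<'E'
from h import *
togo(.6077,.1948,.071)
p,d=snapshot("scene");cv2.imwrite("pics/d.png",p[:,:,::-1])
for c in ("top","scene"):
    p,d=snapshot(c)
    for r in cut_out("tin_yellow",c)[:2]:
        v,u=np.nonzero(r['region']&(d>0)); P=unproj(c,d,u,v);T=P[abs(P[:,2]-.086)<.008]
        if len(T)>20: print(c,r['p'],cv2.minEnclosingCircle((T[:,:2]*1000).astype(np.float32)),np.percentile(P[:,2],[2,97]))
E
```

```text
clock: 10.45
tool_pos: [0.6085, 0.1941, 0.1801]
ee_rot: [[-0.015, 1.0, 0.0], [1.0, 0.015, -0.001], [-0.001, 0.0, -1.0]]
wrist_force: [0.1, -0.6, 0.3]
grip_width: 0.0847
shift [  0.8  -0.8 109.1] rot [ 0.01  0.03 -0.08] t 10.45 pos [0.6085 0.1941 0.1801] grip 0.0847 F [ 0.1 -0.6  0.3]
top 0.73 ((606.0574340820312, -92.88516998291016), 24.196462631225586) [0.01152582 0.08812322]
scene 0.97 ((604.9962768554688, -93.02969360351562), 24.867450714111328) [0.01265136 0.08921846]
```

View pics/d.png

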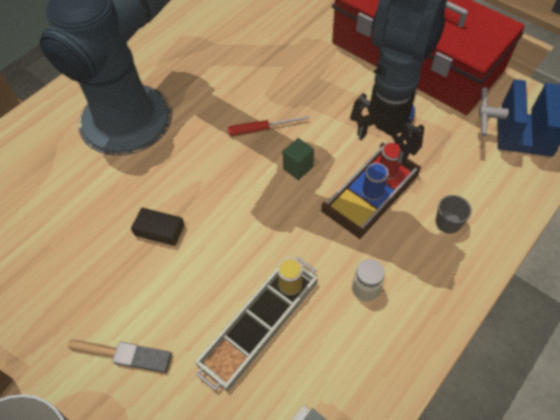

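The yellow tin stands upright in the left bay at (606,-93) mm, with its top at 87 mm as expected. Next is blue.

```bash
python3 -m creep '{"translation":[[0,0,20],[0,0,45],[0,0,70],[0,0,90],[0,0,103],[0,0,108.5],[0,0,108.5],[0,0,108.5],[0,0,108.5],[0,0,108.5],[0,0,108.5],[0,0,108.5],[0,0,108.5],[0,0,108.5],[0,0,108.5],[0,0,108.5],[0,0,108.5]],"rot":[[0,0,0],[0,0,0],[0,0,0],[0,0,0],[0,0,0],[0,0,0],[0,0,0],[0,0,0],[0,0,0],[0,0,0],[0,0,0],[0,0,0],[0,0,0],[0,0,0],[0,0,0],[0,0,0],[0,0,0]],"fingers":[85,85,85,85,85,85,85,85,85,40,40,40,40,40,40,40,40]}'
python3 -c "
from h import *
togo(.6065,-.159,.065)"
```

```text
clock: 12.4
tool_pos: [0.6088, 0.1952, 0.072]
ee_rot: [[-0.016, 1.0, 0.001], [1.0, 0.016, 0.0], [0.0, 0.001, -1.0]]
wrist_force: [-0.6, -0.9, 5.6]
grip_width: 0.0471
shift [-354.1   -8.1    6.9] rot [ 0.07 -0.01 -0.02] t 12.4 pos [0.6088 0.1952 0.072 ] grip 0.0471 F [-0.6 -0.9  5.6]
```

```bash
python3 -m creep '{"translation":[[0,0,-10],[0,0,-30],[0,0,-55],[0,0,-85],[-5,0,-110],[-30,0,-120],[-60,-1,-120],[-95,-2,-120],[-130,-3,-120],[-165,-3,-120],[-200,-4,-120],[-235,-5,-120],[-270,-5,-120],[-300,-6,-120],[-325,-7,-120],[-345,-7,-120],[-354,-7,-120],[-354,-7,-120],[-354,-7,-120],[-354,-7,-105]],"rot":[[0,0,0],[0,0,0],[0,0,0],[0,0,0],[0,0,0],[0,0,0],[0,0,0],[0,0,0],[0,0,0],[0,0,0],[0,0,0],[0,0,0],[0,0,0],[0,0,0],[0,0,0],[0,0,0],[0,0,0],[0,0,0],[0,0,0],[0,0,0]],"fingers":[40,40,40,40,40,40,40,40,40,40,40,40,40,40,40,40,40,40,40,40]}'
python3 - <<'E'
from h import *
togo(.6065,-.159,.065)
p,d=snapshot("scene");cv2.imwrite("pics/e.png",cv2.resize(p[180:400,180:400,::-1],None,fx=2.7,fy=2.7))
E
```

```text
clock: 14.4
tool_pos: [0.6085, -0.1581, 0.1783]
ee_rot: [[-0.018, 1.0, 0.004], [1.0, 0.018, -0.001], [-0.001, 0.004, -1.0]]
wrist_force: [-0.2, 0.4, -2.6]
grip_width: 0.0471
shift [ -0.7  -2.5 113.3] rot [0.22 0.05 0.06] t 14.4 pos [ 0.6085 -0.1581  0.1783] grip 0.0471 F [-0.2  0.4 -2.6]
```

View pics/e.png

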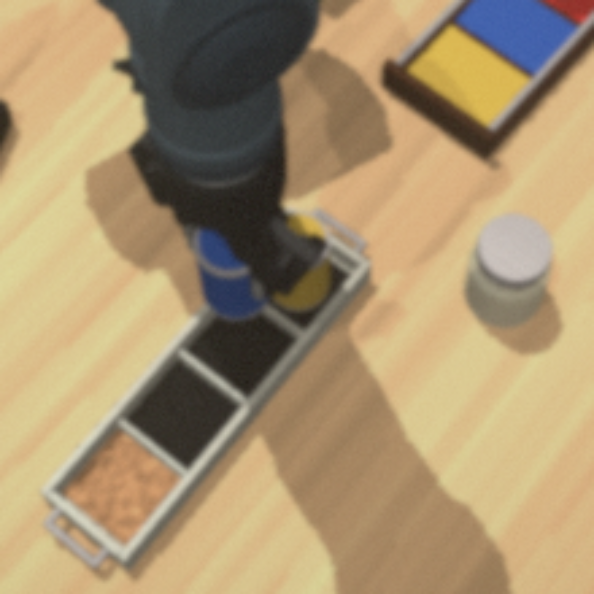

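The blue tin hangs upright at crop (230,270), over the second bay, and the yellow tin is standing behind it. Now I'll lower it.

```bash
python3 -m creep '{"translation":[[0,-1,15],[0,-1,35],[0,-1,60],[0,-1,80],[0,-1,93],[0,-1,101],[0,-1,105],[0,-1,107.5],[0,-1,109],[0,-1,110],[0,-1,111],[0,-1,111.5],[0,-1,111.5],[0,-1,111.5]],"rot":[[0,0,0],[0,0,0],[0,0,0],[0,0,0],[0,0,0],[0,0,0],[0,0,0],[0,0,0],[0,0,0],[0,0,0],[0,0,0],[0,0,0],[0,0,0],[0,0,0]],"fingers":[40,40,40,40,40,40,40,40,40,40,40,40,40,40]}'
python3 - <<'E'
from h import *
togo(.6065,-.159,.065)
E
```

```text
clock: 15.85
tool_pos: [0.6066, -0.1593, 0.066]
ee_rot: [[-0.016, 1.0, 0.001], [1.0, 0.016, -0.001], [-0.001, 0.001, -1.0]]
wrist_force: [-1.6, -0.2, 5.4]
grip_width: 0.0467
shift [ 0.3 -0.1  1. ] rot [ 0.08  0.05 -0.03] t 15.85 pos [ 0.6066 -0.1593  0.066 ] grip 0.0467 F [-1.6 -0.2  5.4]
```

```bash
python3 -m creep '{"translation":[[0,0,0],[0,0,0],[0,0,0],[0,0,0],[0,0,0],[0,0,-10],[0,0,-30],[0,0,-60],[0,0,-90],[20,0,-110],[65,0,-115],[110,1,-115],[155,1,-115],[200,2,-115],[245,2,-115],[290,3,-115],[335,3,-115],[380,3.5,-115],[422,3.5,-115],[422,3.5,-115]],"rot":[[0,0,0],[0,0,0],[0,0,0],[0,0,0],[0,0,0],[0,0,0],[0,0,0],[0,0,0],[0,0,0],[0,0,0],[0,0,0],[0,0,0],[0,0,0],[0,0,0],[0,0,0],[0,0,0],[0,0,0],[0,0,0],[0,0,0],[0,0,0]],"fingers":[60,70,80,80,80,80,80,80,80,85,85,85,85,85,85,85,85,85,85,85]}'
python3 - <<'E'
from h import *
togo(.6028,.263,.071)
p,d=snapshot("scene");cv2.imwrite("pics/f.png",p[:,:,::-1])
for c in ("top","scene"):
    p,d=snapshot(c)
    for r in cut_out("tin_blue",c)[:1]:
        v,u=np.nonzero(r['region']&(d>0)); P=unproj(c,d,u,v);T=P[abs(P[:,2]-.086)<.008]
        if len(T)>20: print(c,r['p'],cv2.minEnclosingCircle((T[:,:2]*1000).astype(np.float32)),np.percentile(P[:,2],[2,97]))
togo(.6028,.263,.071)
E
```

```text
clock: 17.85
tool_pos: [0.602, 0.2684, 0.1804]
ee_rot: [[-0.023, 1.0, 0.001], [1.0, 0.023, 0.002], [0.002, 0.001, -1.0]]
wrist_force: [-0.3, -0.2, -0.3]
grip_width: 0.085
shift [ -5.7   0.5 109.4] rot [ 0.06 -0.13  0.35] t 17.85 pos [0.602  0.2684 0.1804] grip 0.085 F [-0.3 -0.2 -0.3]
top 0.92 ((606.9286499023438, -159.10317993164062), 24.50077247619629) [0.01094286 0.08805039]
scene 0.76 ((605.6195678710938, -159.63490295410156), 24.541250228881836) [0.01211025 0.08913911]
shift [  1.4  -0.2 109.1] rot [ 0.01  0.03 -0.12] t 18.1 pos [0.603  0.2617 0.1801] grip 0.0851 F [ 0.6  0.1 -0. ]
```

View pics/f.png

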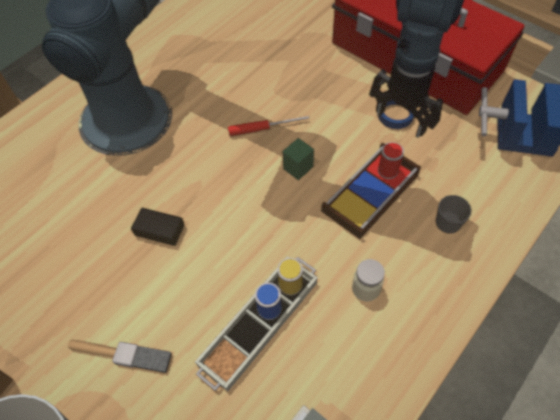

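Blue stands in the second bay at (606,-159) mm, upright. Next is red.

```bash
python3 -m creep '{"translation":[[0,0,20],[0,0,45],[0,0,70],[0,0,90],[0,0,103],[0,0,108.5],[0,0,108.5],[0,0,108.5],[0,0,108.5],[0,0,108.5],[0,0,108.5],[0,0,108.5],[0,0,108.5],[0,0,108.5],[0,0,108.5],[0,0,108.5],[0,0,108.5]],"rot":[[0,0,0],[0,0,0],[0,0,0],[0,0,0],[0,0,0],[0,0,0],[0,0,0],[0,0,0],[0,0,0],[0,0,0],[0,0,0],[0,0,0],[0,0,0],[0,0,0],[0,0,0],[0,0,0],[0,0,0]],"fingers":[85,85,85,85,85,85,85,85,85,40,40,40,40,40,40,40,40]}'
python3 -c "
from h import *
togo(.6075,-.225,.065)"
```

```text
clock: 19.8
tool_pos: [0.6033, 0.2632, 0.072]
ee_rot: [[-0.016, 1.0, 0.001], [1.0, 0.016, 0.0], [0.0, 0.001, -1.0]]
wrist_force: [0.5, -1.0, 6.0]
grip_width: 0.0469
shift [-488.2   -3.7    6.8] rot [ 0.07 -0.02 -0.02] t 19.8 pos [0.6033 0.2632 0.072 ] grip 0.0469 F [ 0.5 -1.   6. ]
```

```bash
python3 -m creep '{"translation":[[0,0,-10],[0,0,-30],[0,0,-55],[0,0,-85],[-5,0,-110],[-30,0,-120],[-65,-1,-120],[-105,-1,-120],[-145,-1,-120],[-185,-1.5,-120],[-225,-2,-120],[-265,-2,-120],[-305,-2.5,-120],[-345,-3,-120],[-385,-3,-120],[-420,-3,-120],[-450,-3.5,-120],[-475,-3.5,-120],[-488,-3.5,-120],[-488,-3.5,-120]],"rot":[[0,0,0],[0,0,0],[0,0,0],[0,0,0],[0,0,0],[0,0,0],[0,0,0],[0,0,0],[0,0,0],[0,0,0],[0,0,0],[0,0,0],[0,0,0],[0,0,0],[0,0,0],[0,0,0],[0,0,0],[0,0,0],[0,0,0],[0,0,0]],"fingers":[40,40,40,40,40,40,40,40,40,40,40,40,40,40,40,40,40,40,40,40]}'
python3 - <<'E'
from h import *
p,d=snapshot("scene");cv2.imwrite("pics/g.png",cv2.resize(p[180:400,180:400,::-1],None,fx=2.7,fy=2.7))
p,d=snapshot("scene")
togo(.6075,-.225,.065)
E
```

```text
clock: 21.8
tool_pos: [0.6067, -0.2263, 0.1907]
ee_rot: [[-0.014, 1.0, -0.001], [1.0, 0.014, 0.0], [0.0, -0.001, -1.0]]
wrist_force: [0.2, 0.6, -2.5]
grip_width: 0.0468
shift [ -1.2   0.7 125.9] rot [-0.05 -0.08  0.  ] t 21.9 pos [ 0.6069 -0.224   0.1909] grip 0.047 F [ 0.   0.4 -2. ]
```

View pics/g.png

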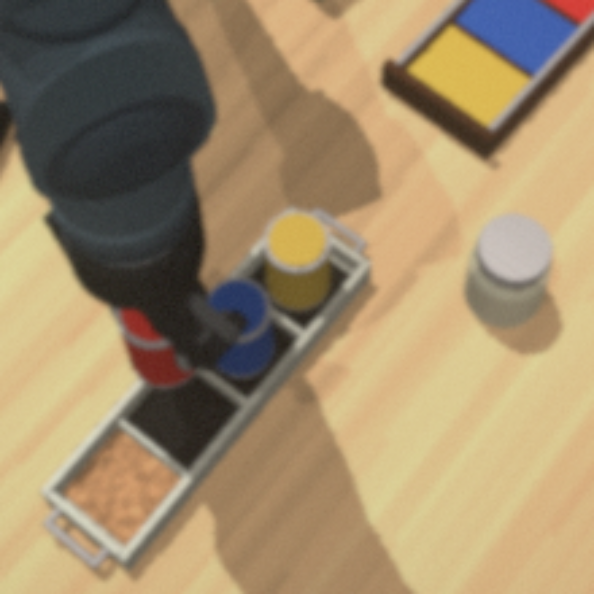

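Red hangs upright at crop (155,345), above the third bay. Now I'll lower it.

```bash
python3 -m creep '{"translation":[[0,0,15],[0,0,40],[0,0,65],[0,0,90],[0,0,105],[0,0,114],[0,0,119],[0,0,122],[0,0,123.5],[0,0,124.5],[0,0,125.5],[0,0,126.5],[0,0,126.5],[0,0,126.5]],"rot":[[0,0,0],[0,0,0],[0,0,0],[0,0,0],[0,0,0],[0,0,0],[0,0,0],[0,0,0],[0,0,0],[0,0,0],[0,0,0],[0,0,0],[0,0,0],[0,0,0]],"fingers":[40,40,40,40,40,40,40,40,40,40,40,40,40,40]}'
python3 -c "
from h import *
togo(.6075,-.225,.065)
print('block'); togo(.4316,.1493,.16,-4.1)"
```

```text
clock: 23.3
tool_pos: [0.6076, -0.2253, 0.066]
ee_rot: [[-0.016, 1.0, 0.001], [1.0, 0.016, -0.001], [-0.001, 0.001, -1.0]]
wrist_force: [-2.3, 1.4, 5.5]
grip_width: 0.0472
shift [ 0.3 -0.1  1. ] rot [ 0.08  0.05 -0.03] t 23.3 pos [ 0.6076 -0.2253  0.066 ] grip 0.0472 F [-2.3  1.4  5.5]
block
shift [ 377.3 -169.9  -94.6] rot [0.08 0.05 5.02] t 23.3 pos [ 0.6076 -0.2253  0.066 ] grip 0.0472 F [-2.3  1.4  5.5]
```

```bash
python3 -m creep '{"translation":[[0,0,0],[0,0,0],[0,0,0],[0,0,0],[0,0,0],[0,0,-10],[0,0,-30],[0,0,-60],[0,0,-90],[10,-5,-110],[45,-20,-115],[85,-38,-115],[125,-56,-115],[165,-74,-115],[205,-92,-115],[245,-110,-115],[285,-128,-115],[320,-144,-115],[355,-160,-115],[377,-170,-115]],"rot":[[0,0,0],[0,0,0],[0,0,0],[0,0,0],[0,0,0],[0,0,0],[0,0,0],[0,0,0],[0,0,0],[0,0,0],[0,0,0.5],[0,0,1],[0,0,1.5],[0,0,2],[0,0,2.5],[0,0,3],[0,0,3.5],[0,0,4],[0,0,4.5],[0,0,5]],"fingers":[60,70,80,80,80,80,80,80,80,85,85,85,85,85,85,85,85,85,85,85]}'
python3 - <<'E'
from h import *
p,d=snapshot("scene");cv2.imwrite("pics/h.png",p[:,:,::-1])
for c in ("top","scene"):
    p,d=snapshot(c)
    for r in cut_out("tin_red",c)[:1]:
        v,u=np.nonzero(r['region']&(d>0)); P=unproj(c,d,u,v);T=P[abs(P[:,2]-.086)<.008]
        if len(T)>20: print(c,r['p'],cv2.minEnclosingCircle((T[:,:2]*1000).astype(np.float32)),np.percentile(P[:,2],[2,97]))
togo(.4316,.1493,.05,-4.1)
E
```

```text
clock: 25.3
tool_pos: [0.4298, 0.1512, 0.1807]
ee_rot: [[0.069, 0.998, 0.001], [0.998, -0.069, 0.001], [0.001, 0.001, -1.0]]
wrist_force: [0.5, 0.1, 0.9]
grip_width: 0.0853
top 0.85 ((606.1128540039062, -224.17596435546875), 23.97846031188965) [0.01511644 0.08813903]
scene 0.89 ((606.3047485351562, -225.58355712890625), 24.45831871032715) [0.0124721  0.08911462]
shift [  0.4  -0.2 130.4] rot [0.08 0.02 0.03] t 25.55 pos [0.4316 0.1489 0.1804] grip 0.0848 F [-0.2  0.5  0. ]
```

View pics/h.png

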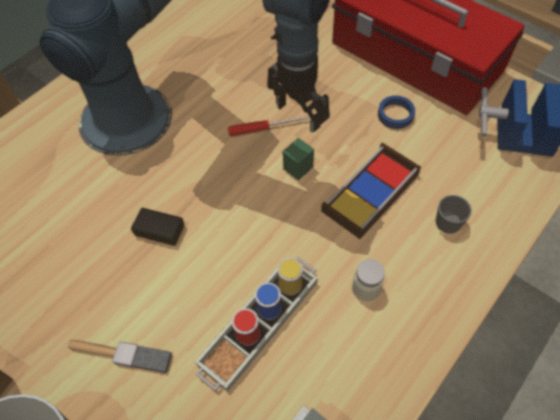

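All three tins stand in the tray as yellow, blue, red; red is at (606,-225) mm. Now the block.

```bash
python3 -m creep '{"translation":[[0,0,20],[0,0,50],[0,0,80],[0,0,105],[0,0,120],[0,0,127.5],[0,0,127.5],[0,0,127.5],[0,0,127.5],[0,0,127.5],[0,0,127.5],[0,0,127.5],[0,0,127.5],[0,0,127.5],[0,0,127.5],[0,0,127.5]],"rot":[[0,0,0],[0,0,0],[0,0,0],[0,0,0],[0,0,0],[0,0,0],[0,0,0],[0,0,0],[0,0,0],[0,0,0],[0,0,0],[0,0,0],[0,0,0],[0,0,0],[0,0,0],[0,0,0]],"fingers":[85,85,85,85,85,85,85,85,85,42,42,42,42,42,42,42]}'
python3 - <<'E'
from h import *
togo(.6086,-.2915,.061)
p,d=snapshot("scene");cv2.imwrite("pics/i.png",cv2.resize(p[80:230,220:380,::-1],None,fx=4,fy=4))
E
```

```text
clock: 27.15
tool_pos: [0.4317, 0.1493, 0.0529]
ee_rot: [[0.071, 0.997, 0.001], [0.997, -0.071, 0.0], [0.0, 0.001, -1.0]]
wrist_force: [0.7, -0.1, 6.5]
grip_width: 0.0494
shift [-427.2  207.8   -7.9] rot [ 0.07 -0.01 -5.02] t 27.15 pos [0.4317 0.1493 0.0529] grip 0.0494 F [ 0.7 -0.1  6.5]
```

View pics/i.png

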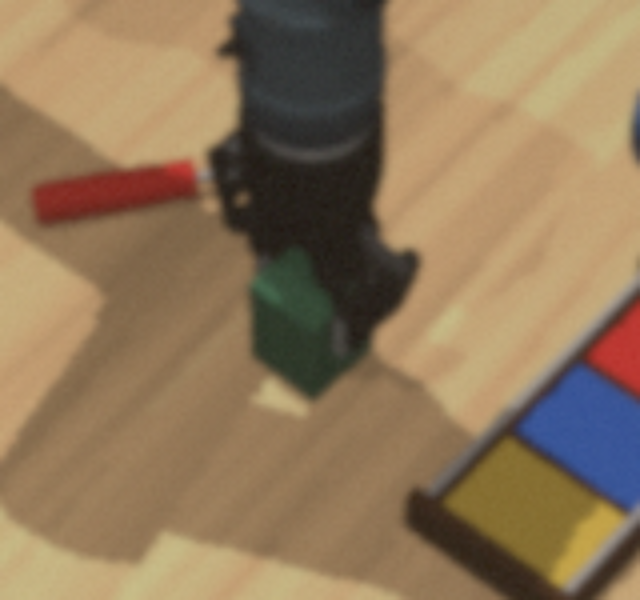

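The block is gripped (49.4 mm). Next I'll carry it above the cork bay, turning it square to the tray on the way.

```bash
python3 -m creep '{"translation":[[0,0,-10],[0,0,-35],[0,0,-65],[0,0,-95],[-10,5,-115],[-40,20,-120],[-75,37,-120],[-112,55,-120],[-150,73,-120],[-187,91,-120],[-224,109,-120],[-261,127,-120],[-298,145,-120],[-335,163,-120],[-370,180,-120],[-400,195,-120],[-420,204,-120],[-427,208,-120],[-427,208,-120],[-427,208,-120]],"rot":[[0,0,0],[0,0,0],[0,0,0],[0,0,0],[0,0,0],[0,0,-0.5],[0,0,-1],[0,0,-1.5],[0,0,-2],[0,0,-2.5],[0,0,-3],[0,0,-3.5],[0,0,-4],[0,0,-4.5],[0,0,-5],[0,0,-5],[0,0,-5],[0,0,-5],[0,0,-5],[0,0,-5]],"fingers":[42,42,42,42,42,42,42,42,42,42,42,42,42,42,42,42,42,42,42,42]}'
python3 - <<'E'
from h import *
for k in range(3): p,d=snapshot("scene")
cv2.imwrite("pics/j.png",cv2.resize(p[180:400,180:400,::-1],None,fx=2.7,fy=2.7)); np.save("j.npy",d)
r=cut_out("block","scene")
if r:
    v,u=np.nonzero(r[0]['region']&(d>0)); P=unproj("scene",d,u,v); print(r[0]['p'],np.percentile(P,[2,50,98],axis=0).round(4).tolist())
togo(.6086,-.2915,.061)
E
```

```text
clock: 29.2
tool_pos: [0.6078, -0.2903, 0.1722]
ee_rot: [[-0.017, 1.0, -0.001], [1.0, 0.017, 0.001], [0.001, -0.001, -1.0]]
wrist_force: [-0.7, -0.5, -0.7]
grip_width: 0.0494
0.55 [[0.5859, -0.3169, 0.1239], [0.6195, -0.3114, 0.1849], [0.6323, -0.2655, 0.1926]]
shift [ -1.3   0.6 111.6] rot [-0.01 -0.01  0.05] t 29.4 pos [ 0.608  -0.2902  0.1726] grip 0.0495 F [-0.3  0.3 -0.7]
```

View pics/j.png

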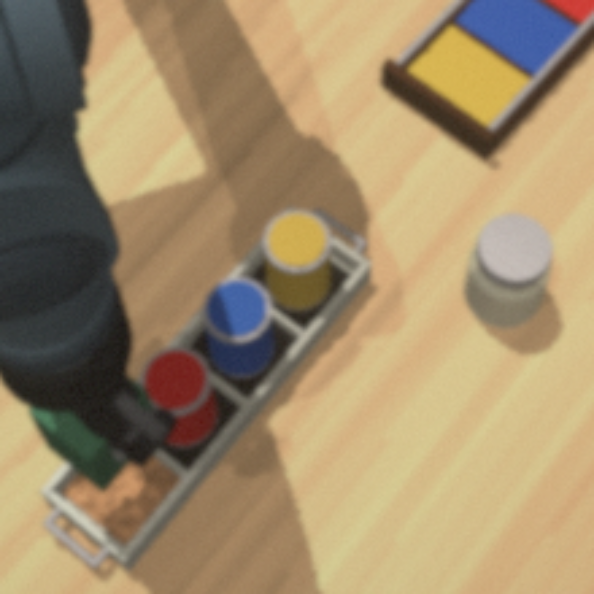

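```bash
python3 -m creep '{"translation":[[-1,0,15],[-1,0,35],[-1,0,55],[-1,0,70],[-1,0,79],[-1,0,82],[-1,0,82],[-1,0,82]],"rot":[[0,0,0],[0,0,0],[0,0,0],[0,0,0],[0,0,0],[0,0,0],[0,0,0],[0,0,0]],"fingers":[42,42,42,42,42,42,42,42]}'
python3 - <<'E'
from h import *
p,d=snapshot("scene")
cv2.imwrite("pics/k.png",cv2.resize(p[310:400,180:300,::-1],None,fx=6,fy=6,interpolation=cv2.INTER_CUBIC))
r=cut_out("block","scene")
if r:
    v,u=np.nonzero(r[0]['region']&(d>0)); P=unproj("scene",d,u,v); print(r[0]['p'],np.percentile(P,[2,10,50,98],axis=0).round(4).tolist())
p,d=snapshot("top")
r=cut_out("block","top")
if r:
    v,u=np.nonzero(r[0]['region']&(d>0)); P=unproj("top",d,u,v); print(r[0]['p'],np.percentile(P,[2,10,50,98],axis=0).round(4).tolist())
togo(.6086,-.291,.062)
E
```

```text
clock: 30.2
tool_pos: [0.6089, -0.2927, 0.0914]
ee_rot: [[-0.016, 1.0, 0.002], [1.0, 0.016, -0.001], [-0.001, 0.002, -1.0]]
wrist_force: [-0.5, 0.3, -1.1]
grip_width: 0.0497
0.75 [[0.5897, -0.3196, 0.0122], [0.5979, -0.3193, 0.0487], [0.6224, -0.3147, 0.0982], [0.6331, -0.2688, 0.1116]]
0.92 [[0.5832, -0.292, 0.0413], [0.5841, -0.286, 0.0526], [0.6051, -0.2702, 0.1051], [0.6316, -0.2645, 0.1123]]
shift [ 1.9 -0.1 29.2] rot [ 0.07  0.05 -0.03] t 30.4 pos [ 0.6087 -0.2928  0.0912] grip 0.0496 F [-0.1  0.2 -0.9]
```

View pics/k.png

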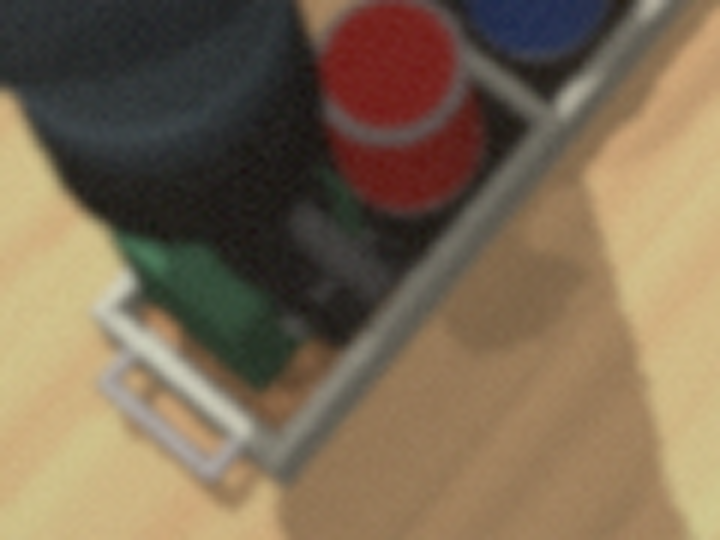

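The block hangs upright over the cork, parallel to the walls, with its outer face at about y=-0.319 (end wall inside at -0.322). I'll nudge it 1.5 mm toward the middle and lower it.

```bash
python3 -m creep '{"translation":[[1.5,0,0],[1.5,0,3],[1.5,0,8],[1.5,0,13],[1.5,0,18],[1.5,0,22],[1.5,0,24],[1.5,0,25.5],[1.5,0,26.5],[1.5,0,27.5],[1.5,0,27.5],[1.5,0,27.5]],"rot":[[0,0,0],[0,0,0],[0,0,0],[0,0,0],[0,0,0],[0,0,0],[0,0,0],[0,0,0],[0,0,0],[0,0,0],[0,0,0],[0,0,0]],"fingers":[42,42,42,42,42,42,42,42,42,42,42,42]}'
python3 - <<'E'
from h import *
togo(.6086,-.291,.062)
p,d=snapshot("scene")
cv2.imwrite("pics/l.png",cv2.resize(p[310:400,180:300,::-1],None,fx=6,fy=6,interpolation=cv2.INTER_CUBIC))
E
```

```text
clock: 31.6
tool_pos: [0.6082, -0.291, 0.064]
ee_rot: [[-0.016, 1.0, 0.0], [1.0, 0.016, -0.001], [-0.001, 0.0, -1.0]]
wrist_force: [-2.5, 1.1, 6.2]
grip_width: 0.0497
shift [0.  0.4 2. ] rot [ 0.02  0.03 -0.02] t 31.6 pos [ 0.6082 -0.291   0.064 ] grip 0.0497 F [-2.5  1.1  6.2]
```

View pics/l.png

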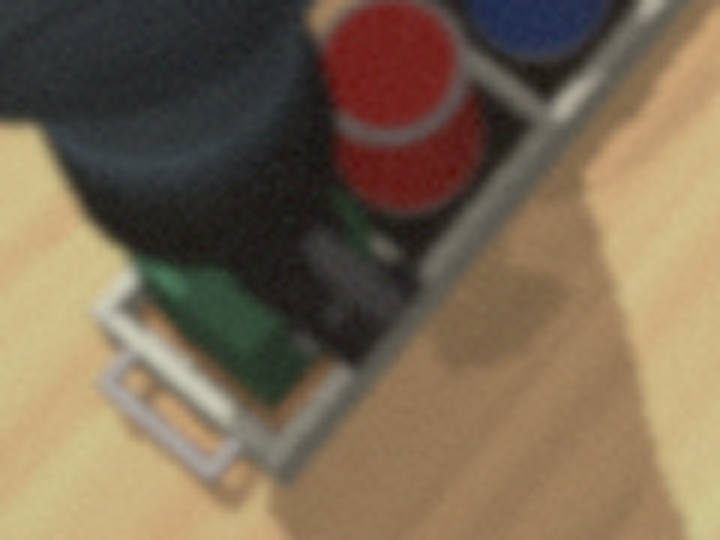

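The block is on the pad: the TCP is 11 mm above its height at the pick-up, with 6 N of contact. I'll release it and retreat.

```bash
python3 -m creep '{"translation":[[0,0,0],[0,0,0],[0,0,0],[0,0,0],[0,0,0],[0,0,-10],[0,0,-30],[0,0,-60],[0,0,-90],[0,0,-120],[0,-20,-150],[0,-60,-160],[0,-100,-160],[0,-140,-160],[0,-180,-160],[0,-200,-160],[0,-200,-160],[0,-200,-160]],"rot":[[0,0,0],[0,0,0],[0,0,0],[0,0,0],[0,0,0],[0,0,0],[0,0,0],[0,0,0],[0,0,0],[0,0,0],[0,0,0],[0,0,0],[0,0,0],[0,0,0],[0,0,0],[0,0,0],[0,0,0],[0,0,0]],"fingers":[60,70,80,80,80,80,80,80,80,85,85,85,85,85,85,85,85,85]}'
python3 - <<'E'
from h import *
T0=np.array([.607,-.192]);a=.0165; X=np.array([np.cos(a),np.sin(a)]);Y=np.array([-X[1],X[0]])
for c in ("scene","top"):
    p,d=snapshot(c); cv2.imwrite(f"pics/end_{c}.png",cv2.resize(p[180:400,180:400,::-1],None,fx=2.7,fy=2.7) if c=="scene" else p[:,:,::-1])
    for n,z in(("tin_red",.086),("tin_blue",.086),("tin_yellow",.086),("block",.081)):
        r=cut_out(n,c)
        if not r: print(c,n,'none');continue
        r=r[0];v,u=np.nonzero(r['region']&(d>0)); P=unproj(c,d,u,v); zt=np.percentile(P[:,2],97); T=P[abs(P[:,2]-z-.002)<.006]
        cc,wh,ang=cv2.minAreaRect((T[:,:2]*1000).astype(np.float32)); e=np.array(cc)/1000-T0
        print(c,n,round(r['p'],2),"ztop",round(zt,4),"tray xy mm",np.round([e@X*1000,e@Y*1000],1),np.round(wh,1),round(ang,1))
togo(.6,-.29,.2)
E
```

```text
clock: 33.45
tool_pos: [0.4087, -0.2946, 0.2237]
ee_rot: [[-0.016, 1.0, 0.002], [1.0, 0.016, -0.001], [-0.001, 0.002, -1.0]]
wrist_force: [-0.2, 0.1, 1.3]
grip_width: 0.0851
scene tin_red 0.8 ztop 0.0891 tray xy mm [ -1.1 -33. ] [46.6 47.7] 64.8
scene tin_blue 0.65 ztop 0.0888 tray xy mm [-1.  32.6] [47.3 47.5] 30.1
scene tin_yellow 0.8 ztop 0.089 tray xy mm [-0.2 98.7] [46.2 47.9] 38.7
scene block 0.86 ztop 0.0843 tray xy mm [ -1.3 -98.8] [50.1 54. ] 0.8
top tin_red 0.95 ztop 0.0882 tray xy mm [ -0.3 -32.2] [46.8 46.1] 53.7
top tin_blue 0.92 ztop 0.0882 tray xy mm [-0.2 32.7] [46.5 47.2] 44.9
top tin_yellow 0.85 ztop 0.0882 tray xy mm [  0.7 100. ] [45.1 46.7] 89.3
top block 0.58 ztop 0.0833 tray xy mm [ -0.7 -98.2] [50.9 54.5] 0.3
shift [  1.  191.6  22.6] rot [-0.01 -0.    0.  ] t 33.95 pos [ 0.4085 -0.2942  0.2227] grip 0.0851 F [0.1 0.1 0.4]
```

View pics/end_scene.png

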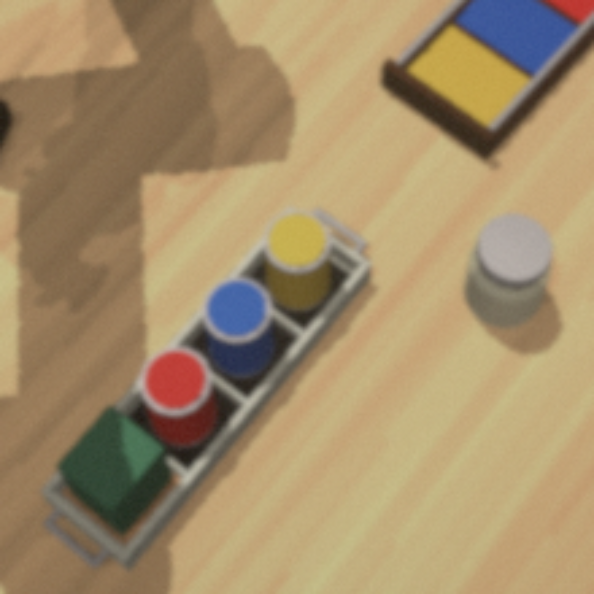

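View pics/end_top.png

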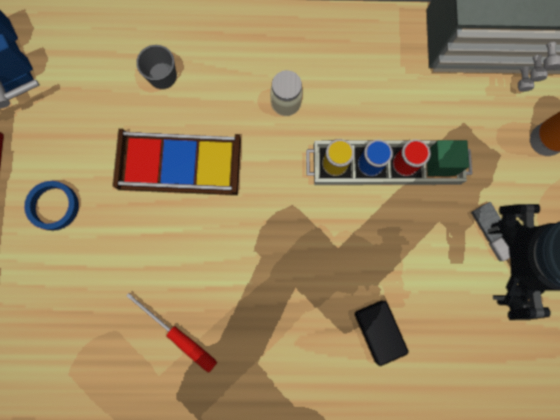

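Both pictures show yellow, blue, red and the block seated and centred in their bays, and the gripper is clear. I'm handing it in.

```bash
python3 -c "
from bench import order
print(order.sign_off())"
```

```text
the job is handed in; nothing more can be done
None
```

The job is done and handed in at about 34 s of the 104 s allowed; `order.sign_off()` gives no verdict. The three tins stand in the tray in reverse order: yellow in the left bay, blue in the second, red in the third. I placed the green block in the cork bay at the right end last.

- **Position:** in the final pictures from both cameras, every tin and the block were within about 1.5 mm of its bay centre.
- **Height and tilt:** all tops were at the expected height to within about 3 mm, and everything stood upright.
- **Gripper:** it had retreated clear and was touching nothing.
- **Disagreements:** no final check failed, and the two cameras agreed to about 1 mm. Once, mid-run, the network reported the blue tin when asked for the yellow one. I ignored that and used the picture and the grip reading instead.

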